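Show the trainee the gold bridge and its polisher

TASK

Press the blue call button right down so that the trainee looks up, then show the next job by pointing from straight above with the fingertips: first at the gold bridge on its dental cast, then at the green polishing cone to be used on it, each time holding still for two to three seconds some two centimetres above it. Touch none of the loose things on the bench, do not come down over the other casts and cones, and at the end lift the hand well clear above everything.

Things in the scene. Friction and masses are not known exactly. Their poses are not given: they have to be found in the camera images.
- call (a joint): travel of the blue call button, m: 0 released, 0.006 fully down; springs back up, about 4 N to press fully
- call_top (a point): centre of the top face of the round blue button cap (40 mm across) in a white housing fixed to the bench; pressed straight down; z up
- gold_bridge (a point): pale blue stone dental model, loose, 62 (x) x 60 (y) mm base 18 mm thick, 38 mm tall over the teeth, U-shaped row of teeth bulging to its own -x; this one carries the gold bridge, three gold teeth in a row, about 30 mm long, on its own +y side; the point is the middle of the bridge's top, 38 mm above the bench; axes those of the cast, z up
- silver_bridge (a point): pale blue stone dental model, loose, 62 (x) x 60 (y) mm base 18 mm thick, 38 mm tall over the teeth, U-shaped row of teeth bulging to its own -x; this one carries a dark silver bridge, on its own +y side too; the point is the middle of its top; not to be pointed at
- wax_bridge (a point): pale blue stone dental model, loose, 62 (x) x 60 (y) mm base 18 mm thick, 38 mm tall over the teeth, U-shaped row of teeth bulging to its own -x; this one carries a red wax bridge on the front teeth; the point is the middle of its top; not to be pointed at
- green_cone_tip (a point): green polisher: 44 mm-wide round aluminium foot, a thin steel pin and a bullet-shaped rubber polishing cone (24 mm wide, its lower end 36 mm up); loose, 75 mm tall; the point is the top of the cone, on the axis; z up
- red_cone_tip (a point): red polisher, not to be pointed at: 44 mm-wide round aluminium foot, a thin steel pin and a bullet-shaped rubber polishing cone (24 mm wide, its lower end 36 mm up); loose, 75 mm tall; the point is the top of the cone, on the axis; z up
- grey_cone_tip (a point): dark grey polisher, not to be pointed at: 44 mm-wide round aluminium foot, a thin steel pin and a bullet-shaped rubber polishing cone (24 mm wide, its lower end 36 mm up); loose, 75 mm tall; the point is the top of the cone, on the axis; z up
- bur_block: green block of small burs, 50 x 50 mm, 47 mm tall, loose, to be left alone; origin at the centre of its underside, z up
- tool_cup: pink cup of pens and tools, 80 mm wide, 150 mm tall, loose, to be left alone; origin at the centre of its underside, z up
- paste_jar: jar of polishing paste, 60 mm wide, 65 mm tall, loose, to be left alone; origin at the centre of its underside, z up
- wax_knife: slim metal wax knife lying flat, 170 mm long, 11 mm wide, along its own x, loose, to be left alone; origin underneath it, z up
- mixing_bowl: blue bowl, 110 mm wide, 60 mm tall, loose, to be left alone; origin at the centre of its underside, z up
There are look-alikes about, which are no part of the job. What is shaped like the part that bears grey_cone_tip but pink or purple is not meant.

How it is judged:
By the outcome, as a careful person would: the job done as asked, in the order asked, and still so for the second after the job is handed in, with the robot touching nothing.
It also fails if it takes over 64 s, if anything falls off the work surface, if the arm or the gripper's body presses on something with over 40 N, if the wrist force passes 120 N, or if a joint passes its speed limit or range.

ROBOT

A 6-joint arm with a two-finger parallel gripper is mounted at the origin on the work surface. World frame = base frame: x ahead of the robot, y to its left, z up, the work surface at z = 0. Lengths are in m, angles in rad, forces in N, time in s.
With the tool pointing down it reaches from about 0.325 to 0.85 m from the base axis. Payload 15.5 kg.
Tool frame: the origin (TCP) lies midway between the tips of the shut fingers; the grasp point (between the pads) lies 19 mm behind it; z points along the fingers, y is the direction in which the jaws open and shut (so a half turn about z gives the same grasp; the last joint's range is limited). The gripper opens to 91 mm and grips with 3 to 60 N. Pads are 32 mm wide; open, the fingers measure 118 mm over their backs; the gripper's body (76 mm by 178 mm) begins 60 mm behind the grasp point.
Start: joints at [1.038, 0.494, 1.345, -0, 1.302, -0.096], TCP at [0.264, 0.566, 0.214] pointing down, gripper open.
Joint ranges: [-2.91, 2.91], [-0.82, 2.16], [0.22, 2.67], [-1.22, 4.37], [0.12, 2.79], [-3.08, 3.08]. Speed limits (rad/s): [1.89, 1.89, 2.57, 3.01, 3.01, 3.01].

INTERFACE

Orientations are given as [roll, pitch, yaw] about the fixed x, y, z axes, in that order (R = Rz(yaw) Ry(pitch) Rx(roll)).
In Python, from cell import r gives the robot as it stands.
- The arm moves only by the tool play_rows, never from a script. Its argument "commands" is a list of rows, each an object of numbers: "tx", "ty", "tz": the shift along the tool's x, y, z in cm; "wx", "wy", "wz": the turn, a rotation vector about the tool's x, y, z in degrees; "grip": the opening, from 0 (shut) to 1 (fully open). A call has 1 to 5 rows; each row is the pose to reach, as a shift and turn from the pose measured when the call began, along the tool's axes at that moment; what a row does not reach only later rows make up. A row lasts 1/12 s, in which the tool goes at most 41.7 mm and 7.16 degrees, less where a joint would pass 70% of its speed; a pose out of reach is approached as far as the arm can. A call with a gripper value outside its range is refused whole. The fingers move at their own pace and stop on an object; "newtons" is the grip in N (left out, the last holds). Time passes only in rows, so rows that repeat a pose let the fingers close. It gives the time, the measured TCP pose, the force and the opening at its end, in the units of the state.
- r.read_state(): the state, without advancing time (a new reading comes with each control period).
- r.capture(name): name is "scene" or "top" or "wrist"; returns a dict with "color" (480x640x3 uint8, blue, green, red), "range_z" (480x640 float32, m along the optical axis (not along the pixel's ray), 0 where there is no reading), "mtx" (3x3 intrinsics, pixels), "R" (3x3) and "t" (3): a world point X has camera coordinates R X + t. Camera axes: x right, y down, z forward; pixel columns grow to the right and rows downward; lengths in m; the calibration is good to about 2 mm. A picture is of the moment at which its call begins.
- r.close_job(): hands the job in, once; it reports no verdict.
The state is a dict: "clock": time; "joints": joint angles; "qd": joint speeds; "joint_efforts": joint torques, N m; "position": TCP position; "orientation": TCP orientation; "contact_force": force on the tool from outside, world axes, zero at the start; "torque": the same for the moment, N m; "grip_width": finger opening in m.
Only numpy, scipy, OpenCV 4.12 (cv2) and the standard library are available. Lean on these libraries where they do the work, as an engineer would, in place of code of your own. Each camera call takes 0.05 s, during which the arm holds its last target.

## Working session

There is one attempt and no reset: what is moved stays moved. The work goes in short steps, Python scripts to look and compute and a tool call to move; the robot and the scene stay as the last step left them, time stands still between calls to the robot, and variables do not carry over. Pictures are saved under pics/ and viewed, and the job is handed in when it is done.

Besides the shell and the picture viewer there is one more tool, called by a JSON object that holds its "method" and its "body". play_rows: Moves the arm, as the interface text tells. Its arguments: {"type":"object","properties":{"commands":{"type":"array","items":{"type":"object","properties":{"tx":{"type":"number"},"ty":{"type":"number"},"tz":{"type":"number"},"wx":{"type":"number"},"wy":{"type":"number"},"wz":{"type":"number"},"grip":{"type":"number"}}}},"newtons":{"type":"number"}},"required":["commands"]}

```bash
ls; mkdir -p pics; python3 - <<'E'
from cell import r
import cv2,numpy as np,pickle
print(r.read_state())
for n in("scene","top"):
    c=r.capture(n); cv2.imwrite(f"pics/{n}0.png",c["color"]); pickle.dump(c,open(f"{n}0.pkl","wb")); print(n,c["mtx"],c["R"],c["t"])
E
```

```text
pics
{'clock': 0.0, 'joints': array([ 1.03850619e+00,  4.94207602e-01,  1.34614821e+00, -2.54278163e-06,
        1.30247541e+00, -9.54804538e-02]), 'qd': array([-0.00135324,  0.00017087, -0.00153216,  0.00121015, -0.00112276,
        0.00038153]), 'joint_efforts': array([ 2.26184151e-03, -8.78805971e+01, -3.81856120e+01,  7.09665008e-02,
        5.32399246e-02,  2.15064966e-05]), 'position': array([0.26419825, 0.56599071, 0.21331729]), 'orientation': array([-3.14035949e+00, -1.15639791e-04,  2.70478358e+00]), 'contact_force': array([ 0.67983881,  0.19288439, -0.21746446]), 'torque': array([-0.02027372, -0.03836095,  0.00917626]), 'grip_width': 0.09138577237227542}
scene [[527.9449532    0.         315.09938645]
 [  0.         527.9449532  249.21110187]
 [  0.           0.           1.        ]] [[-3.79921988e-01  9.25018521e-01 -1.34732905e-04]
 [ 6.01455010e-01  2.46917882e-01 -7.59791702e-01]
 [-7.02788128e-01 -2.88742610e-01 -6.50166557e-01]] [ 0.21817383 -0.30400635  1.48931938]
top [[471.89370519   0.         319.26370073]
 [  0.         471.89370519 241.96880472]
 [  0.           0.           1.        ]] [[-0.02311649 -0.99957681  0.01765874]
 [-0.983734    0.01959564 -0.17855931]
 [ 0.17813771 -0.02149917 -0.98377068]] [-0.01355632  0.58282311  0.86547496]
```

View pics/top0.png

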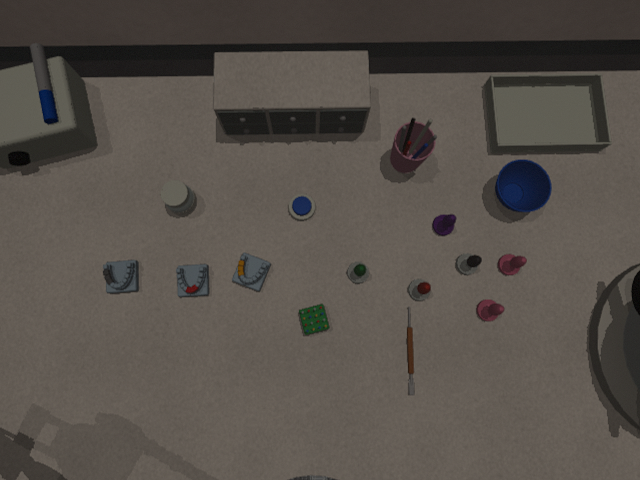

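View pics/scene0.png

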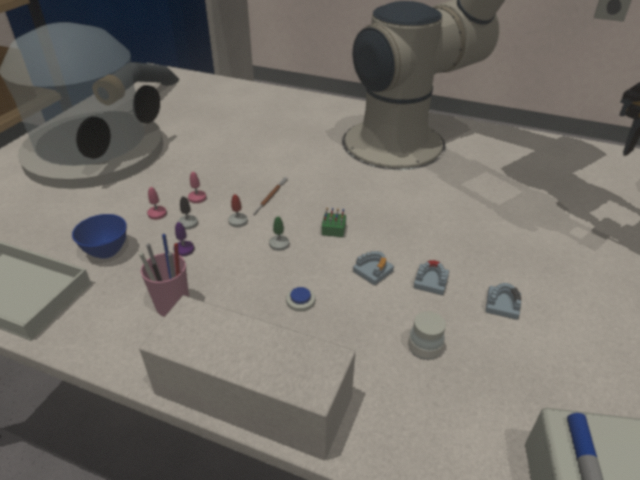

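The top view shows the button at (302,206) px. There are three casts: silver at (121,277), wax at (193,281) and gold at (251,271). The cones are green (360,271), red (422,289), grey (472,263), plus pink and purple look-alikes. I'll enlarge and measure.

```bash
cat > h.py <<'E'
import numpy as np,pickle,cv2
def P(c,u,v,z=None):
    K,R,t=c["mtx"],c["R"],c["t"]
    ray=R.T@np.array([(u-K[0,2])/K[0,0],(v-K[1,2])/K[1,1],1.]); o=-R.T@t
    if z is None: return o+ray*float(c["range_z"][int(v),int(u)])
    return o+ray*(z-o[2])/ray[2]
def cloud(c):
    K,R,t=c["mtx"],c["R"],c["t"];d=c["range_z"];v,u=np.indices(d.shape)
    p=np.stack([(u-K[0,2])/K[0,0]*d,(v-K[1,2])/K[1,1]*d,d],-1)
    return (p-t)@R
E
python3 - <<'E'
from h import *
for n in("top","scene"):
    c=pickle.load(open(n+"0.pkl","rb"));X=cloud(c);im=c["color"]
    hsv=cv2.cvtColor(im,cv2.COLOR_BGR2HSV);h,s,v=cv2.split(hsv)
    g=(c["range_z"]>0)&(X[...,2]>0.01)
    for name,m in dict(gold=(h>12)&(h<28)&(s>130)&(v>80),blue=(h>105)&(h<125)&(s>150),green=(h>50)&(h<85)&(s>70)).items():
        k,l,st,ce=cv2.connectedComponentsWithStats((m).astype(np.uint8))
        for i in range(1,k):
            if st[i,4]<15: continue
            p=X[(l==i)&g]
            if len(p)==0: continue
            print(n,name,st[i],ce[i].round(1),"med",np.median(p,0).round(4),"min",p.min(0).round(3),"max",p.max(0).round(4))
c=pickle.load(open("top0.pkl","rb"));im=c["color"]
a=cv2.resize(im[185:315,225:385],None,fx=5,fy=5,interpolation=cv2.INTER_CUBIC);a=np.clip(a*1.5,0,255).astype(np.uint8);a=a[:600]
cv2.imwrite("pics/crop1.png",a)
c=pickle.load(open("scene0.pkl","rb"));im=c["color"]
a=cv2.resize(im[205:325,255:410],None,fx=5,fy=5,interpolation=cv2.INTER_CUBIC);cv2.imwrite("pics/crop2.png",np.clip(a*1.3,0,255).astype(np.uint8))
E
```

```text
top gold [238 260   6  16  70] [240.4 267.5] med [0.5375 0.1291 0.0378] min [0.523 0.123 0.017] max [0.5524 0.1365 0.0419]
top blue [ 39  90  19  34 427] [ 47.8 106. ] med [0.841  0.481  0.1175] min [0.814 0.466 0.098] max [0.8754 0.5027 0.125 ]
top blue [ 496  160   55   52 2132] [523. 186.] med [ 0.7021 -0.4588  0.0334] min [ 0.635 -0.489  0.01 ] max [ 0.7418 -0.3811  0.0648]
top blue [293 197  18  18 255] [301.3 205.4] med [0.6646 0.0085 0.0216] min [ 0.647 -0.01   0.013] max [0.6829 0.0252 0.0263]
top green [354 264  12  12  99] [359.4 269.5] med [ 0.5252 -0.1011  0.0678] min [ 0.517 -0.111  0.039] max [ 0.5355 -0.0923  0.076 ]
top green [299 304  30  31 536] [313.6 319. ] med [ 0.4354 -0.0126  0.0299] min [ 0.409 -0.04   0.024] max [0.4638 0.016  0.0506]
scene gold [379 259   6   8  32] [381.7 262.5] med [0.5421 0.1296 0.0363] min [0.53  0.126 0.034] max [0.5534 0.1335 0.0383]
scene blue [74  0  7  9 16] [76.9  3.7] med [-0.4709 -1.5033  0.085 ] min [-0.487 -1.53   0.066] max [-0.4682 -1.4841  0.0981]
scene blue [  80    0   98   30 1312] [130.6  10.1] med [-0.4761 -1.2264  0.0898] min [-0.541 -1.489  0.012] max [-0.4572 -1.0382  0.1458]
scene blue [69  2  7  6 16] [71.6  3.8] med [-0.475  -1.5365  0.0799] min [-0.484 -1.559  0.062] max [-0.4698 -1.5189  0.0886]
scene blue [114  24   8   8  16] [118.4  27.3] med [-0.4768 -1.3219  0.0191] min [-0.48  -1.338  0.012] max [-0.4719 -1.3053  0.0228]
scene blue [574 415  20  39 444] [582.6 436.2] med [0.8534 0.4831 0.1181] min [0.823 0.472 0.111] max [0.8771 0.4961 0.1225]
scene green [323 214  22  20 224] [333.8 224. ] med [ 0.4544 -0.0055  0.028 ] min [ 0.417 -0.033  0.011] max [0.4663 0.0172 0.0367]
scene green [275 218   6   9  30] [277.4 222.2] med [ 0.5361 -0.1007  0.0656] min [ 0.533 -0.105  0.057] max [ 0.5391 -0.095   0.0742]
```

View pics/crop1.png

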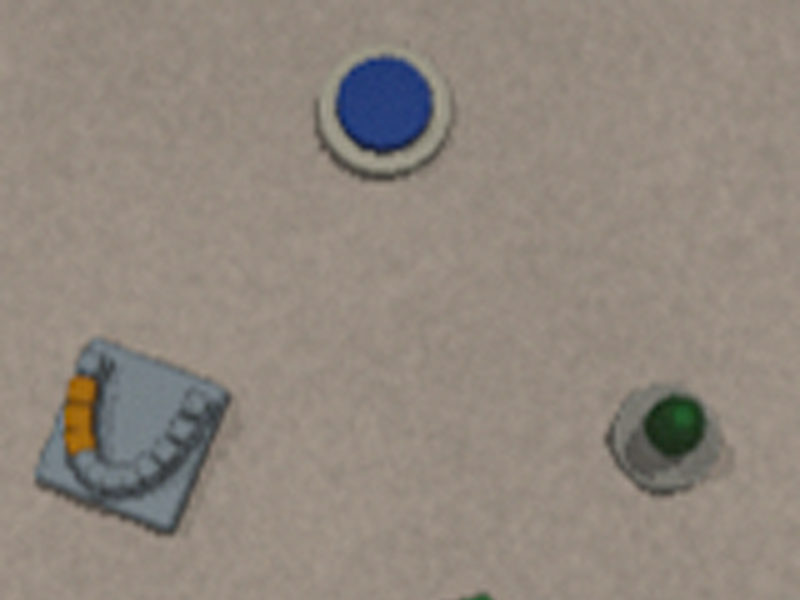

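View pics/crop2.png

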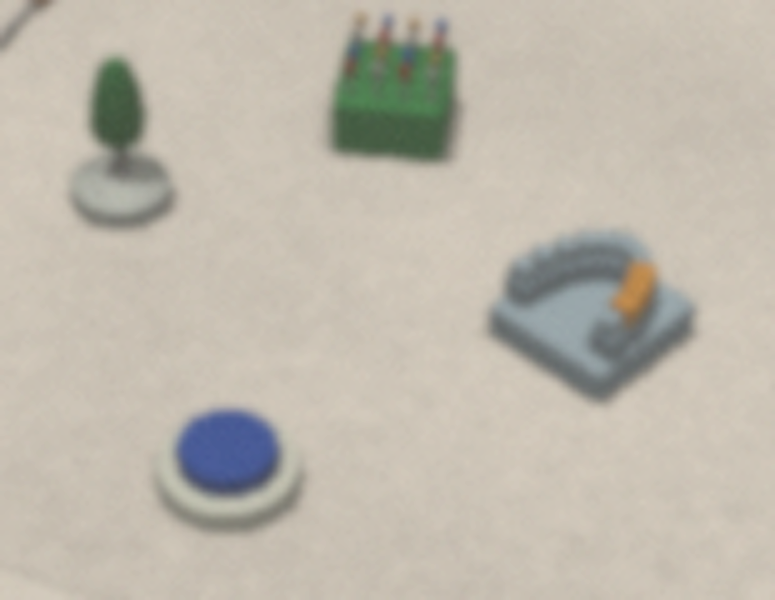

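The crops confirm the three targets:
- **Gold bridge:** three gold teeth on the left arm of the nearest cast, at (240,268).
- **Green polisher:** green bullet cone on an aluminium foot at (359,269). The other green object is the bur block.
- **Button:** blue cap in its white housing at (301,205).

Next I'll refine their positions.

```bash
python3 - <<'E'
from h import *
from scipy.optimize import least_squares
t=pickle.load(open("top0.pkl","rb"));s=pickle.load(open("scene0.pkl","rb"))
X=cloud(t);S=cloud(s)
m=lambda c,lo,hi,z:0
# button
im=t["color"];h,sa,v=cv2.split(cv2.cvtColor(im,cv2.COLOR_BGR2HSV))
k,l,st,ce=cv2.connectedComponentsWithStats(((h>105)&(h<125)&(sa>150)).astype(np.uint8))
i=l[205,301];print("button z pct",np.percentile(X[l==i][:,2],[10,50,90]))
print("button top cam",P(t,*ce[i],.0225))
im=s["color"];hs,ss,vs=cv2.split(cv2.cvtColor(im,cv2.COLOR_BGR2HSV))
mm=((hs>100)&(hs<130)&(ss>100)).astype(np.uint8);k,l,st,ce=cv2.connectedComponentsWithStats(mm)
i=l[295,301];print("scene",st[i],ce[i],np.percentile(S[l==i][:,2],[10,50,90]),P(s,*ce[i],.0225), np.median(S[l==i],0))
print("housing px z", [X[y,x].round(3) for x,y in((290,207),(313,207),(302,217),(302,194))])
print("gold top",P(t,240.4,267.5,.037),"scene",P(s,381.7,262.5,.036))
# fit vertical cone axis: points of cone
for n,C,c in(("top",X,t),("scene",S,s)):
    d=(np.hypot(C[...,0]-.53,C[...,1]+.10)<.035)&(c["range_z"]>0)
    p=C[d]
    f=p[(p[:,2]>.003)&(p[:,2]<.02)];q=p[(p[:,2]>.036)]
    print(n,"foot",f[:,:2].min(0),f[:,:2].max(0),len(f),"cone",q.min(0),q.max(0),len(q), "top pts",q[q[:,2]>.068].mean(0))
# cast
d=(np.hypot(X[...,0]-.53,X[...,1]-.105)<.06)&(X[...,2]>.01);p=X[d]
b,sz,a=cv2.minAreaRect((p[:,:2]*1000).astype(np.float32));print("cast",b,sz,a)
# heights of everything, corridor
for nm,u,v in(("jar",178,192),("bur",313,318),("red",422,288),("cup",412,150),("cabinet",290,90)):print(nm,X[v,u].round(3))
E
```

```text
button z pct [0.01942333 0.02165168 0.02421306]
button top cam [0.66425344 0.0080228  0.0225    ]
scene [291 288  19  14 202] [300.13366337 294.56930693] [0.01896125 0.02077944 0.02262677] [0.67259139 0.00977015 0.0225    ] [0.67126889 0.00908127 0.02077944]
housing px z [array([0.664, 0.032, 0.012]), array([ 0.663, -0.016,  0.013]), array([0.642, 0.007, 0.013]), array([0.69 , 0.006, 0.016])]
gold top [0.53759782 0.12882253 0.037     ] scene [0.54161675 0.12950409 0.036     ]
top foot [ 0.49533864 -0.12885199] [ 0.55282131 -0.06984517] 262 cone [ 0.51702613 -0.11464055  0.03940678] [ 0.53861522 -0.09234425  0.07600381] 122 top pts [ 0.52827076 -0.1031901   0.07162249]
scene foot [ 0.50892106 -0.12376954] [ 0.55423925 -0.08071072] 233 cone [ 0.52281396 -0.11266764  0.03612401] [ 0.54424139 -0.08999937  0.07485325] 159 top pts [ 0.53248205 -0.10062141  0.07158421]
cast (533.758544921875, 110.71708679199219) (60.170833587646484, 62.29404067993164) 67.31275177001953
jar [0.684 0.246 0.067]
bur [ 0.437 -0.011  0.028]
red [ 0.488 -0.218  0.067]
cup [ 0.778 -0.225  0.025]
cabinet [0.866 0.024 0.119]
```

```bash
cat >> h.py <<'E'
def go(x,y,z):
    from cell import r
    from scipy.spatial.transform import Rotation as Ro
    s=r.read_state();R=Ro.from_euler('xyz',s["orientation"])
    print("clock",round(s["clock"],2),"pos",s["position"].round(4),"ori",s["orientation"].round(4),"F",s["contact_force"].round(1),"gw",round(s["grip_width"],4),"tool delta cm",(R.inv().apply(np.array([x,y,z])-s["position"])*100).round(2),"rotvec fix deg",np.degrees((R.inv()*Ro.from_euler('xyz',[np.pi,0,s["orientation"][2]])).as_rotvec()).round(2))
E
python3 -c "
from h import *
go(.667,.0085,.15)"
```

```text
clock 0.1 pos [0.2642 0.566  0.2134] ori [-3.1405e+00 -1.0000e-04  2.7048e+00] F [-0.   0.1 -0. ] gw 0.0913 tool delta cm [-60.08 -33.47   6.37] rotvec fix deg [-0.06 -0.01  0.  ]
```

{"method": "play_rows", "body": {"commands": [{"tx": -1.5, "ty": -0.8, "grip": 0}, {"tx": -4, "ty": -2.2, "grip": 0}, {"tx": -7, "ty": -3.9, "grip": 0}, {"tx": -10, "ty": -5.6, "grip": 0}, {"tx": -13, "ty": -7.2, "grip": 0}]}}

```text
$.commands[0]: bad value
```

{"method": "play_rows", "body": {"commands": [{"tx": -3, "ty": -1.7, "grip": 0}, {"tx": -6, "ty": -3.4, "grip": 0}, {"tx": -9, "ty": -5, "grip": 0}, {"tx": -12, "ty": -6.7, "grip": 0}, {"tx": -15, "ty": -8.4, "grip": 0}]}}

```text
$.commands[0]: bad value
```

{"method": "play_rows", "body": {"commands": [{"tx": -3, "ty": -1.7, "grip": 0}, {"tx": -6, "ty": -3.4, "grip": 0}, {"tx": -9, "ty": -5, "grip": 0}, {"tx": -12, "ty": -6.7, "grip": 0}, {"tx": -15, "ty": -8.4, "grip": 0}]}}

```text
$.commands[0]: bad value
```

```bash
python3 -c "
from h import *
go(.667,.0085,.17)"
```

```text
clock 0.1 pos [0.2642 0.566  0.2134] ori [-3.1405e+00 -1.0000e-04  2.7048e+00] F [-0.   0.1 -0. ] gw 0.0913 tool delta cm [-60.08 -33.47   4.37] rotvec fix deg [-0.06 -0.01  0.  ]
```

{"method": "play_rows", "body": {"commands": [{"tx": -1.5, "ty": -0.8, "tz": 0, "wx": 0, "wy": 0, "wz": 0, "grip": 0}, {"tx": -4, "ty": -2.2, "tz": 0, "wx": 0, "wy": 0, "wz": 0, "grip": 0}, {"tx": -7, "ty": -3.9, "tz": 0, "wx": 0, "wy": 0, "wz": 0, "grip": 0}, {"tx": -10, "ty": -5.6, "tz": 0, "wx": 0, "wy": 0, "wz": 0, "grip": 0}, {"tx": -13, "ty": -7.2, "tz": 0, "wx": 0, "wy": 0, "wz": 0, "grip": 0}]}}

```text
clock: 0.52
position: [0.3519, 0.4443, 0.2132]
orientation: [-3.14, -0.0, 2.705]
contact_force: [0.9, 0.4, 1.0]
grip_width: 0.0608
```

{"method": "play_rows", "body": {"commands": [{"tx": -3, "ty": -1.7, "tz": 0, "wx": 0, "wy": 0, "wz": 0, "grip": 0}, {"tx": -6, "ty": -3.4, "tz": 0, "wx": 0, "wy": 0, "wz": 0, "grip": 0}, {"tx": -9, "ty": -5, "tz": 0, "wx": 0, "wy": 0, "wz": 0, "grip": 0}, {"tx": -12, "ty": -6.7, "tz": 0, "wx": 0, "wy": 0, "wz": 0, "grip": 0}, {"tx": -15, "ty": -8.4, "tz": 0, "wx": 0, "wy": 0, "wz": 0, "grip": 0}]}}

```text
clock: 0.93
position: [0.4529, 0.3033, 0.2131]
orientation: [-3.14, -0.001, 2.706]
contact_force: [-0.1, -0.0, 0.7]
grip_width: 0.0274
```

{"method": "play_rows", "body": {"commands": [{"tx": -3, "ty": -1.7, "tz": 0, "wx": 0, "wy": 0, "wz": 0, "grip": 0}, {"tx": -6, "ty": -3.4, "tz": 0, "wx": 0, "wy": 0, "wz": 0, "grip": 0}, {"tx": -9, "ty": -5, "tz": 0, "wx": 0, "wy": 0, "wz": 0, "grip": 0}, {"tx": -12, "ty": -6.7, "tz": 0, "wx": 0, "wy": 0, "wz": 0, "grip": 0}, {"tx": -15, "ty": -8.4, "tz": 0, "wx": 0, "wy": 0, "wz": 0, "grip": 0}]}}

```text
clock: 1.35
position: [0.554, 0.1622, 0.213]
orientation: [-3.139, -0.001, 2.705]
contact_force: [1.0, 0.9, -0.0]
grip_width: 0.0006
```

```bash
python3 -c "
from h import *
go(.667,.0085,.17)"
```

```text
clock 1.35 pos [0.554  0.1622 0.213 ] ori [-3.1393e+00 -9.0000e-04  2.7055e+00] F [ 1.   0.9 -0. ] gw 0.0006 tool delta cm [-16.74  -9.14   4.31] rotvec fix deg [-0.13 -0.05  0.  ]
```

```bash
python3 - <<'E'
from h import *
from cell import r
c=r.capture("wrist");pickle.dump(c,open("w1.pkl","wb"));cv2.imwrite("pics/w1.png",c["color"])
print("cam pos",-c["R"].T@c["t"],c["R"][2])
E
```

```text
cam pos [0.49273358 0.19002825 0.38455761] [ 0.21636037 -0.10364122 -0.97079693]
```

View pics/w1.png

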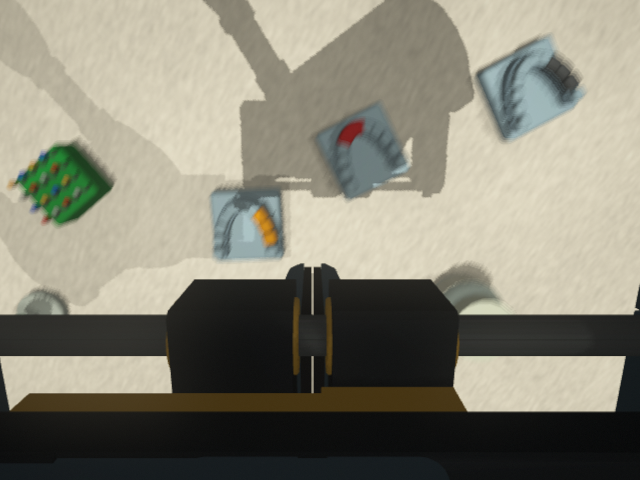

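The wrist view shows the gold cast at (247,224) px with its bridge at (264,227). The wax cast is at (360,150) and the silver at (530,88), both clear of the fingers.

```bash
cat >> h.py <<'E'
def blob(c,lo,hi,area=40):
    hsv=cv2.cvtColor(c["color"],cv2.COLOR_BGR2HSV)
    k,l,st,ce=cv2.connectedComponentsWithStats(cv2.inRange(hsv,lo,hi))
    return [(st[i],ce[i],l==i) for i in range(1,k) if st[i,4]>area]
E
python3 - <<'E'
from h import *
c=pickle.load(open("w1.pkl","rb"));X=cloud(c)
for st,ce,m in blob(c,(12,130,100),(28,255,255)):
    (cx,cy),sz,a=cv2.minAreaRect(np.argwhere(m)[:,::-1].astype(np.float32))
    print(st,ce,P(c,*ce,.037),P(c,cx,cy,.037),sz,X[m][:,2].mean())
d=(np.hypot(X[...,0]-.53,X[...,1]-.105)<.06)&(X[...,2]>.01)&(X[...,2]<.05);p=X[d]
print(cv2.minAreaRect((p[:,:2]*1000).astype(np.float32)))
E
```

```text
[254 208  23  37 441] [265.72335601 226.20861678] [0.53916646 0.12537345 0.037     ] [0.53909314 0.12539629 0.037     ] (37.615074157714844, 14.120362281799316) 0.036657547773866705
((533.0321044921875, 109.3386459350586), (60.28251647949219, 62.60828399658203), 67.36223602294922)
```

{"method": "play_rows", "body": {"commands": [{"tx": -3, "ty": -1.7, "tz": 0.8, "wx": 0, "wy": 0, "wz": 0, "grip": 0}, {"tx": -6, "ty": -3.4, "tz": 1.6, "wx": 0, "wy": 0, "wz": 0, "grip": 0}, {"tx": -9, "ty": -5, "tz": 2.4, "wx": 0, "wy": 0, "wz": 0, "grip": 0}, {"tx": -11.3, "ty": -6.2, "tz": 3.2, "wx": 0, "wy": 0, "wz": 0, "grip": 0}, {"tx": -12.5, "ty": -6.9, "tz": 4, "wx": 0, "wy": 0, "wz": 0, "grip": 0}]}}

```text
clock: 1.82
position: [0.643, 0.0395, 0.1726]
orientation: [-3.138, 0.002, 2.702]
contact_force: [0.6, -1.4, 0.1]
grip_width: 0.0005
```

{"method": "play_rows", "body": {"commands": [{"tx": 0, "ty": 0, "tz": 0, "wx": 0, "wy": 0, "wz": 0, "grip": 0}, {"tx": 0, "ty": 0, "tz": 0, "wx": 0, "wy": 0, "wz": 0, "grip": 0}]}}

```text
clock: 1.98
position: [0.6425, 0.0392, 0.1717]
orientation: [-3.138, 0.0, 2.7]
contact_force: [0.9, 0.1, 0.1]
grip_width: 0.0006
```

```bash
python3 - <<'E'
from h import *
from cell import r
c=r.capture("wrist");pickle.dump(c,open("w2.pkl","wb"));cv2.imwrite("pics/w2.png",c["color"])
print(r.read_state()["qd"].round(3))
X=cloud(c)
for st,ce,m in blob(c,(100,130,60),(130,255,255)):
    print("blue",st,ce,P(c,*ce,.0225),np.median(X[m],0))
for st,ce,m in blob(c,(12,130,100),(28,255,255)):
    print("gold",st,ce,P(c,*ce,.037))
for n in ("top","scene"):
    k=r.capture(n);cv2.imwrite(f"pics/{n}2.png",k["color"]);pickle.dump(k,open(n+"2.pkl","wb"))
go(.667,.0085,.05)
E
```

```text
[ 0.02  -0.018  0.003  0.     0.003  0.   ]
blue [75  1 11 10 68] [79.76470588  5.55882353] [ 0.43499444 -0.03799212  0.0225    ] [ 0.44618934 -0.02977308  0.04737051]
blue [264 249  50  33 944] [285.13347458 263.79555085] [0.65693848 0.00745612 0.0225    ] [0.6560647  0.00737775 0.02275215]
gold [351  11  31  51 784] [367.17984694  36.51530612] [0.53761913 0.12675196 0.037     ]
clock 2.13 pos [0.6424 0.0407 0.173 ] ori [-3.1386e+00  2.0000e-03  2.7026e+00] F [ 0.7 -0.   0.4] gw 0.0004 tool delta cm [-3.57 -1.83 12.32] rotvec fix deg [-0.17  0.12 -0.  ]
```

View pics/w2.png

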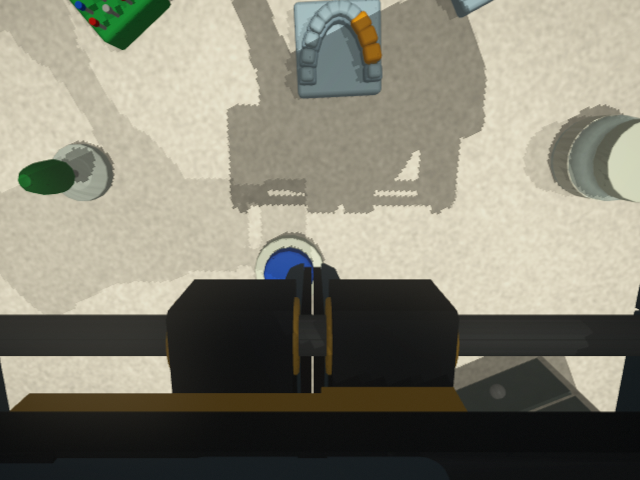

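View pics/scene2.png

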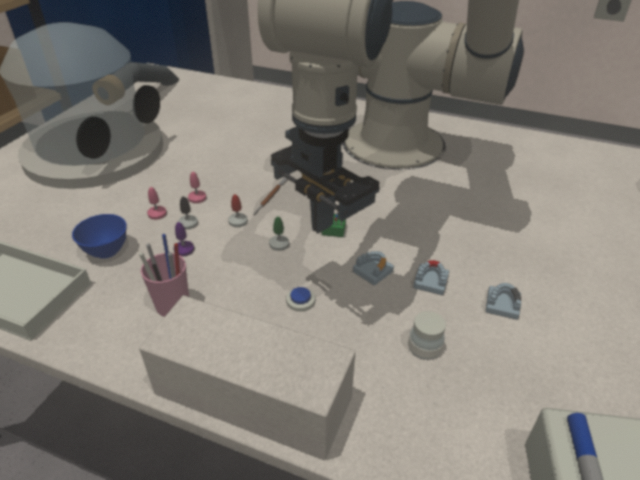

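Wrist view: the button sits at (285,264) px just ahead of the fingertips, partly hidden by the gripper. The gold bridge is at (367,37) and the green cone at (47,177). I'll fit a 20 mm circle to the visible cap edge.

```bash
python3 - <<'E'
from h import *
from scipy.optimize import least_squares
for n,ymax in(("w2",272),("top0",999),("scene0",999)):
    c=pickle.load(open(n+".pkl","rb"))
    bl=blob(c,(100,120,60),(130,255,255))
    for st,ce,m in bl:
        w=P(c,*ce,.0225)
        if np.hypot(w[0]-.666,w[1]-.008)>.02: continue
        cs=max(cv2.findContours(m.astype(np.uint8),cv2.RETR_EXTERNAL,cv2.CHAIN_APPROX_NONE)[0],key=len)[:,0]
        if n=="w2":
            cs=np.array([q for q in cs if q[1]<262 and q[0]<296])
        pts=np.array([P(c,*q,.0225)[:2] for q in cs])
        f=least_squares(lambda p:np.hypot(*(pts-p).T)-.0197,w[:2],loss="soft_l1",f_scale=.001)
        print(n,f.x,np.abs(f.fun).mean(),len(pts))
# green cone in wrist: tip pixel vs pin. foot circle
c=pickle.load(open("w2.pkl","rb"));X=cloud(c)
for st,ce,m in blob(c,(45,80,20),(90,255,255),200): 
    p=X[m];print("green",st,ce,p.max(0),p.min(0),p[p[:,2]>.068].mean(0), P(c,32,178,.07))
d=(np.hypot(X[...,0]-.53,X[...,1]+.1)<.04)&(X[...,2]>.005)&(X[...,2]<.02);p=X[d];print("foot",cv2.minEnclosingCircle((p[:,:2]*1000).astype(np.float32)))
E
```

```text
w2 [0.66517762 0.00723642] 0.00023225107505782592 30
top0 [0.66529781 0.00771623] 0.0020659773957474215 49
scene0 [0.66929128 0.01251217] 0.004259651944396597 42
green [  70    0  100   50 2615] [123.23021033  18.25124283] [0.58127115 0.06774444 0.34314624] [ 0.41861762 -0.0505797  -0.00121155] [0.58127115 0.06774444 0.34314624] [ 0.52720575 -0.10317758  0.07      ]
green [  18  160   57   35 1523] [ 46.62179908 177.20485883] [0.58127115 0.06774444 0.34314624] [ 0.51406557 -0.15817596  0.00072367] [ 0.52852525 -0.10142361  0.07439   ] [ 0.52720575 -0.10317758  0.07      ]
foot ((527.4357299804688, -104.7739028930664), 22.110177993774414)
```

```bash
python3 -c "
from h import *
go(.6655,.0075,.045)"
```

```text
clock 2.13 pos [0.6424 0.0407 0.173 ] ori [-3.1386e+00  2.0000e-03  2.7026e+00] F [ 0.7 -0.   0.4] gw 0.0004 tool delta cm [-3.48 -1.99 12.82] rotvec fix deg [-0.17  0.12 -0.  ]
```

{"method": "play_rows", "body": {"commands": [{"tx": -2, "ty": -1.1, "tz": 1.5, "wx": 0, "wy": 0, "wz": 0, "grip": 0}, {"tx": -3.5, "ty": -2, "tz": 4.5, "wx": 0, "wy": 0, "wz": 0, "grip": 0}, {"tx": -3.5, "ty": -2, "tz": 7.5, "wx": 0, "wy": 0, "wz": 0, "grip": 0}, {"tx": -3.5, "ty": -2, "tz": 10.5, "wx": 0, "wy": 0, "wz": 0, "grip": 0}, {"tx": -3.5, "ty": -2, "tz": 12.2, "wx": 0, "wy": 0, "wz": 0, "grip": 0}]}}

```text
clock: 2.55
position: [0.664, 0.0084, 0.0487]
orientation: [-3.138, -0.0, 2.703]
contact_force: [-1.2, 0.6, -0.7]
grip_width: 0.0005
```

{"method": "play_rows", "body": {"commands": [{"tx": 0, "ty": 0, "tz": 0, "wx": 0, "wy": 0, "wz": 0, "grip": 0}, {"tx": 0, "ty": 0, "tz": 0, "wx": 0, "wy": 0, "wz": 0, "grip": 0}]}}

```text
clock: 2.72
position: [0.6631, 0.0096, 0.0486]
orientation: [-3.137, -0.002, 2.705]
contact_force: [-0.3, 0.6, 0.5]
grip_width: 0.0005
```

```bash
python3 -c "
from h import *
go(.6655,.0075,.024)
from cell import r
c=r.capture('scene');cv2.imwrite('pics/s3.png',cv2.resize(c['color'][160:340,200:440],None,fx=3.3,fy=3.3))"
```

```text
clock 2.72 pos [0.6631 0.0096 0.0486] ori [-3.1373e+00 -2.1000e-03  2.7047e+00] F [-0.3  0.6  0.5] gw 0.0005 tool delta cm [-0.31 -0.08  2.46] rotvec fix deg [-0.25 -0.12  0.  ]
```

View pics/s3.png

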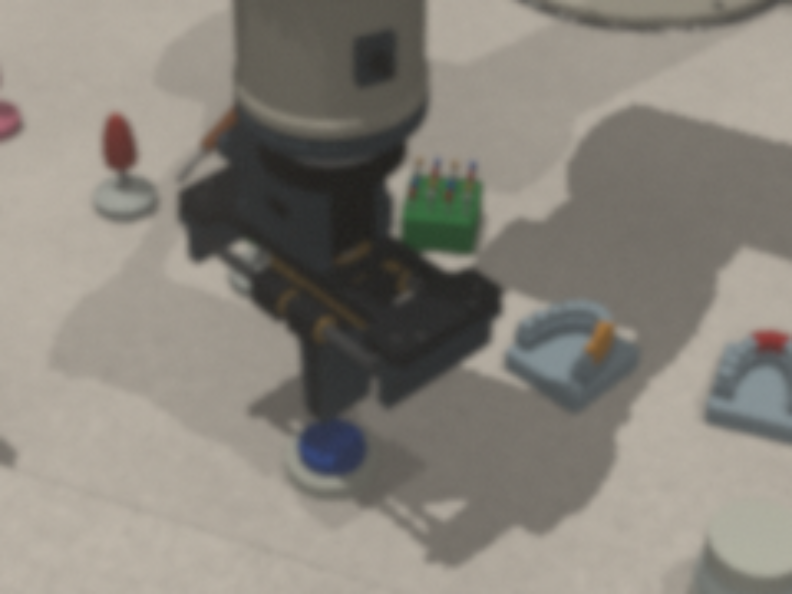

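The shut fingertips are right over the blue cap at (332,445) in the crop. Now I press in small steps, watching the force.

{"method": "play_rows", "body": {"commands": [{"tx": -0.2, "ty": -0.1, "tz": 0.8, "wx": 0, "wy": 0, "wz": 0, "grip": 0}, {"tx": -0.2, "ty": -0.1, "tz": 1.6, "wx": 0, "wy": 0, "wz": 0, "grip": 0}, {"tx": -0.2, "ty": -0.1, "tz": 2.2, "wx": 0, "wy": 0, "wz": 0, "grip": 0}, {"tx": -0.2, "ty": -0.1, "tz": 2.6, "wx": 0, "wy": 0, "wz": 0, "grip": 0}, {"tx": -0.2, "ty": -0.1, "tz": 2.8, "wx": 0, "wy": 0, "wz": 0, "grip": 0}]}}

```text
clock: 3.18
position: [0.6653, 0.0075, 0.0212]
orientation: [-3.138, -0.0, 2.704]
contact_force: [-1.3, 0.2, 1.6]
grip_width: 0.0003
```

```bash
python3 -c "
from h import *
go(.6655,.0075,.016)"
```

```text
clock 3.18 pos [0.6653 0.0075 0.0212] ori [-3.1379e+00 -4.0000e-04  2.7044e+00] F [-1.3  0.2  1.6] gw 0.0003 tool delta cm [-0.02  0.01  0.52] rotvec fix deg [-0.21 -0.02  0.  ]
```

{"method": "play_rows", "body": {"commands": [{"tx": 0, "ty": 0, "tz": 0.15, "wx": 0, "wy": 0, "wz": 0, "grip": 0}, {"tx": 0, "ty": 0, "tz": 0.3, "wx": 0, "wy": 0, "wz": 0, "grip": 0}, {"tx": 0, "ty": 0, "tz": 0.4, "wx": 0, "wy": 0, "wz": 0, "grip": 0}, {"tx": 0, "ty": 0, "tz": 0.4, "wx": 0, "wy": 0, "wz": 0, "grip": 0}]}}

```text
clock: 3.52
position: [0.6653, 0.0075, 0.0172]
orientation: [-3.138, -0.0, 2.704]
contact_force: [-0.5, -0.0, 3.3]
grip_width: 0.0005
```

{"method": "play_rows", "body": {"commands": [{"tx": 0, "ty": 0, "tz": 0.1, "wx": 0, "wy": 0, "wz": 0, "grip": 0}, {"tx": 0, "ty": 0, "tz": 0.2, "wx": 0, "wy": 0, "wz": 0, "grip": 0}, {"tx": 0, "ty": 0, "tz": 0.2, "wx": 0, "wy": 0, "wz": 0, "grip": 0}]}}

```text
clock: 3.77
position: [0.6653, 0.0075, 0.0161]
orientation: [-3.138, -0.0, 2.704]
contact_force: [-4.0, -0.1, 14.3]
grip_width: 0.0005
```

The cap has bottomed out at 0.0161 m with 14 N, so it is fully down. I'll hold briefly, then release and go up.

{"method": "play_rows", "body": {"commands": [{"tx": 0, "ty": 0, "tz": 0.1, "wx": 0, "wy": 0, "wz": 0, "grip": 0}, {"tx": 0, "ty": 0, "tz": 0.1, "wx": 0, "wy": 0, "wz": 0, "grip": 0}, {"tx": 0, "ty": 0, "tz": 0.1, "wx": 0, "wy": 0, "wz": 0, "grip": 0}, {"tx": 0, "ty": 0, "tz": 0.1, "wx": 0, "wy": 0, "wz": 0, "grip": 0}, {"tx": 0, "ty": 0, "tz": 0.1, "wx": 0, "wy": 0, "wz": 0, "grip": 0}]}}

```text
clock: 4.18
position: [0.6653, 0.0075, 0.0161]
orientation: [-3.138, 0.0, 2.704]
contact_force: [-6.5, 0.5, 15.5]
grip_width: 0.001
```

{"method": "play_rows", "body": {"commands": [{"tx": 0, "ty": 0, "tz": -0.8, "wx": 0, "wy": 0, "wz": 0, "grip": 0}, {"tx": 0, "ty": 0, "tz": -2.5, "wx": 0, "wy": 0, "wz": 0, "grip": 0}, {"tx": 0, "ty": 0, "tz": -5.5, "wx": 0, "wy": 0, "wz": 0, "grip": 0}, {"tx": 0, "ty": 0, "tz": -8.5, "wx": 0, "wy": 0, "wz": 0, "grip": 0}, {"tx": 0, "ty": 0, "tz": -11.5, "wx": 0, "wy": 0, "wz": 0, "grip": 0}]}}

```text
clock: 4.6
position: [0.6653, 0.0078, 0.1324]
orientation: [-3.138, 0.0, 2.704]
contact_force: [1.2, 0.5, -0.4]
grip_width: 0.0004
```

```bash
python3 -c "
from h import *
go(.5385,.128,.15)"
```

```text
clock 4.6 pos [0.6653 0.0078 0.1324] ori [-3.138   0.      2.7045] F [ 1.2  0.5 -0.4] gw 0.0004 tool delta cm [16.57  5.52 -1.78] rotvec fix deg [-0.2  0.  -0. ]
```

{"method": "play_rows", "body": {"commands": [{"tx": 2, "ty": 0.7, "tz": -1, "wx": 0, "wy": 0, "wz": 0, "grip": 0}, {"tx": 5, "ty": 1.7, "tz": -1.8, "wx": 0, "wy": 0, "wz": 0, "grip": 0}, {"tx": 8, "ty": 2.7, "tz": -1.8, "wx": 0, "wy": 0, "wz": 0, "grip": 0}, {"tx": 11, "ty": 3.7, "tz": -1.8, "wx": 0, "wy": 0, "wz": 0, "grip": 0}, {"tx": 14, "ty": 4.7, "tz": -1.8, "wx": 0, "wy": 0, "wz": 0, "grip": 0}]}}

```text
clock: 5.02
position: [0.5574, 0.1104, 0.1506]
orientation: [-3.138, 0.001, 2.704]
contact_force: [0.3, 0.2, 0.1]
grip_width: 0.0005
```

{"method": "play_rows", "body": {"commands": [{"tx": 1.5, "ty": 0.5, "tz": 0, "wx": 0, "wy": 0, "wz": 0, "grip": 0}, {"tx": 2.5, "ty": 0.8, "tz": 0, "wx": 0, "wy": 0, "wz": 0, "grip": 0}, {"tx": 2.5, "ty": 0.8, "tz": 0, "wx": 0, "wy": 0, "wz": 0, "grip": 0}, {"tx": 2.5, "ty": 0.8, "tz": 0, "wx": 0, "wy": 0, "wz": 0, "grip": 0}]}}

```text
clock: 5.35
position: [0.539, 0.128, 0.1508]
orientation: [-3.139, 0.002, 2.705]
contact_force: [0.2, -0.2, 0.6]
grip_width: 0.0003
```

```bash
python3 - <<'E'
from h import *
from cell import r
c=r.capture("wrist");pickle.dump(c,open("w4.pkl","wb"));cv2.imwrite("pics/w4.png",c["color"])
for st,ce,m in blob(c,(12,130,100),(28,255,255)): print("gold",st,ce,P(c,*ce,.037))
go(.5385,.128,.059)
E
```

```text
gold [ 26 162   7   7  42] [ 29.16666667 164.66666667] [ 0.4141115  -0.01903204  0.037     ]
gold [297 216  29  45 668] [312.00898204 239.43413174] [0.53755464 0.12709707 0.037     ]
gold [293 314   4  21  54] [294.81481481 324.75925926] [0.58912281 0.08943547 0.037     ]
clock 5.4 pos [0.5393 0.1277 0.1507] ori [-3.1387e+00  1.7000e-03  2.7039e+00] F [ 0.7 -0.1 -0.9] gw 0.0006 tool delta cm [0.1  0.02 9.17] rotvec fix deg [-0.16  0.1  -0.  ]
```

View pics/w4.png

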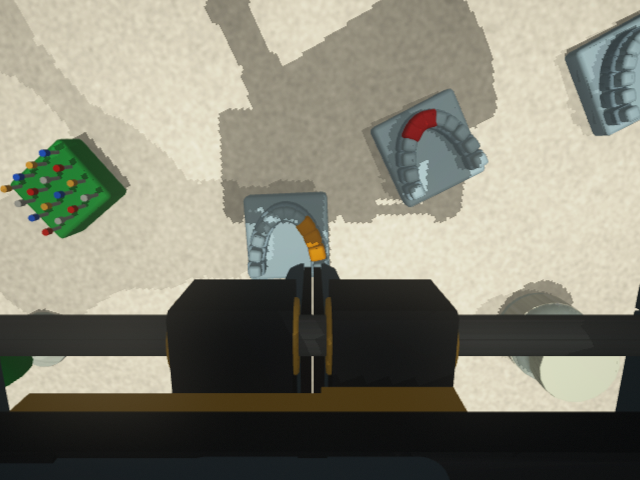

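The gold bridge is at (312,239) px, right at the fingertips, and the wax cast is well to the side at (430,147). Descending to about 2 cm above the bridge.

{"method": "play_rows", "body": {"commands": [{"tx": 0.1, "ty": 0, "tz": 2, "wx": 0, "wy": 0, "wz": 0, "grip": 0}, {"tx": 0.1, "ty": 0, "tz": 4.5, "wx": 0, "wy": 0, "wz": 0, "grip": 0}, {"tx": 0.1, "ty": 0, "tz": 7, "wx": 0, "wy": 0, "wz": 0, "grip": 0}, {"tx": 0.1, "ty": 0, "tz": 8.5, "wx": 0, "wy": 0, "wz": 0, "grip": 0}, {"tx": 0.1, "ty": 0, "tz": 9.2, "wx": 0, "wy": 0, "wz": 0, "grip": 0}]}}

```text
clock: 5.82
position: [0.5385, 0.1267, 0.0565]
orientation: [-3.137, -0.0, 2.703]
contact_force: [0.7, 0.4, 0.2]
grip_width: 0.0005
```

```bash
python3 - <<'E'
from h import *
from cell import r
c=r.capture("scene");cv2.imwrite('pics/s5.png',cv2.resize(c['color'][180:320,290:470],None,fx=4,fy=4))
go(.538,.1275,.0582)
E
```

```text
clock 5.87 pos [0.5384 0.1268 0.0563] ori [-3.1372e+00 -4.0000e-04  2.7027e+00] F [-0.5 -0.3 -1.6] gw 0.0004 tool delta cm [ 0.06  0.05 -0.19] rotvec fix deg [-0.25 -0.03  0.  ]
```

View pics/s5.png

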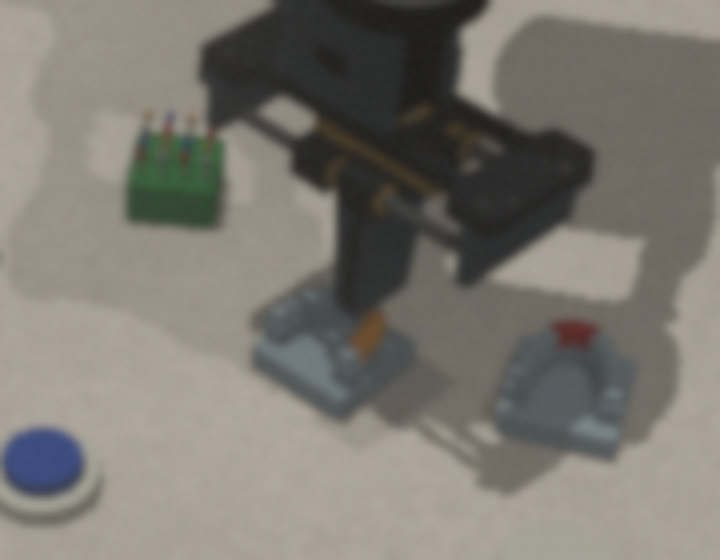

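The fingertips are directly above the gold teeth at (368,335) in the crop, with nothing else beneath them. I'll correct the height by 2 mm and hold, watching with the cameras for stillness, since each camera call holds the last target.

{"method": "play_rows", "body": {"commands": [{"tx": 0, "ty": 0, "tz": -0.2, "wx": 0, "wy": 0, "wz": 0, "grip": 0}, {"tx": 0, "ty": 0, "tz": -0.2, "wx": 0, "wy": 0, "wz": 0, "grip": 0}, {"tx": 0, "ty": 0, "tz": -0.2, "wx": 0, "wy": 0, "wz": 0, "grip": 0}, {"tx": 0, "ty": 0, "tz": -0.2, "wx": 0, "wy": 0, "wz": 0, "grip": 0}, {"tx": 0, "ty": 0, "tz": -0.2, "wx": 0, "wy": 0, "wz": 0, "grip": 0}]}}

```text
clock: 6.28
position: [0.5389, 0.1269, 0.0591]
orientation: [-3.138, 0.001, 2.703]
contact_force: [-0.0, 1.0, 0.4]
grip_width: 0.0008
```

```bash
python3 - <<'E'
from h import *
from cell import r
ps=[]
for i in range(40):
    c=r.capture(("scene","top")[i%2]);s=r.read_state();ps.append(np.r_[s["clock"],s["position"],np.abs(s["qd"]).max()])
ps=np.array(ps);print(ps[0],ps[-1],ps[:,1:4].mean(0),ps[:,1:4].std(0),ps[:,4].max())
cv2.imwrite('pics/t6.png',c['color'])
go(.538,.1275,.16)
E
```

```text
[6.33330000e+00 5.38685236e-01 1.26859770e-01 5.89395918e-02
 5.48244952e-03] [8.28330000e+00 5.38374509e-01 1.26774798e-01 5.83220843e-02
 1.64333752e-03] [0.53839058 0.12681051 0.05838815] [6.40203562e-05 2.53840034e-05 1.31398684e-04] 0.005482449521487041
clock 8.28 pos [0.5384 0.1268 0.0583] ori [-3.1372e+00 -4.0000e-04  2.7027e+00] F [-0.3 -0.  -0.5] gw 0.0003 tool delta cm [  0.07   0.   -10.17] rotvec fix deg [-0.25 -0.02  0.  ]
```

Held still for about 2.4 s at 20.4 mm above the bridge. Now up and over to the green cone.

{"method": "play_rows", "body": {"commands": [{"tx": 0, "ty": 0, "tz": -2, "wx": 0, "wy": 0, "wz": 0, "grip": 0}, {"tx": 0, "ty": 0, "tz": -5, "wx": 0, "wy": 0, "wz": 0, "grip": 0}, {"tx": 0, "ty": 0, "tz": -8, "wx": 0, "wy": 0, "wz": 0, "grip": 0}, {"tx": 0, "ty": 0, "tz": -10.5, "wx": 0, "wy": 0, "wz": 0, "grip": 0}, {"tx": 0, "ty": 0, "tz": -12, "wx": 0, "wy": 0, "wz": 0, "grip": 0}]}}

```text
clock: 8.7
position: [0.5395, 0.1274, 0.1812]
orientation: [-3.139, 0.002, 2.703]
contact_force: [1.1, 1.0, 0.3]
grip_width: 0.0006
```

```bash
python3 -c "
from h import *
go(.528,-.1035,.18)"
```

```text
clock 8.7 pos [0.5395 0.1274 0.1812] ori [-3.1388e+00  2.1000e-03  2.7027e+00] F [1.1 1.  0.3] gw 0.0006 tool delta cm [ -8.77 -21.39   0.2 ] rotvec fix deg [-0.16  0.12 -0.  ]
```

{"method": "play_rows", "body": {"commands": [{"tx": -0.8, "ty": -2, "tz": 0, "wx": 0, "wy": 0, "wz": 0, "grip": 0}, {"tx": -2, "ty": -5, "tz": 0, "wx": 0, "wy": 0, "wz": 0, "grip": 0}, {"tx": -3.3, "ty": -8, "tz": 0, "wx": 0, "wy": 0, "wz": 0, "grip": 0}, {"tx": -4.5, "ty": -11, "tz": 0, "wx": 0, "wy": 0, "wz": 0, "grip": 0}, {"tx": -5.7, "ty": -14, "tz": 0, "wx": 0, "wy": 0, "wz": 0, "grip": 0}]}}

```text
clock: 9.12
position: [0.5313, -0.0249, 0.1818]
orientation: [-3.139, 0.002, 2.703]
contact_force: [0.8, 0.2, -0.3]
grip_width: 0.0004
```

{"method": "play_rows", "body": {"commands": [{"tx": -1.2, "ty": -3, "tz": 0, "wx": 0, "wy": 0, "wz": 0, "grip": 0}, {"tx": -2.2, "ty": -5.5, "tz": 0, "wx": 0, "wy": 0, "wz": 0, "grip": 0}, {"tx": -2.8, "ty": -7, "tz": 0, "wx": 0, "wy": 0, "wz": 0, "grip": 0}, {"tx": -2.8, "ty": -7, "tz": 0, "wx": 0, "wy": 0, "wz": 0, "grip": 0}, {"tx": -2.8, "ty": -7, "tz": 0, "wx": 0, "wy": 0, "wz": 0, "grip": 0}]}}

```text
clock: 9.53
position: [0.5267, -0.1007, 0.182]
orientation: [-3.139, 0.002, 2.701]
contact_force: [0.5, -0.3, 0.1]
grip_width: 0.0004
```

```bash
python3 - <<'E'
from h import *
from cell import r
c=r.capture("wrist");pickle.dump(c,open("w7.pkl","wb"));cv2.imwrite("pics/w7.png",c["color"])
X=cloud(c)
d=(np.hypot(X[...,0]-.528,X[...,1]+.1035)<.03)&(c["range_z"]>0)
p=X[d];q=p[(p[:,2]>.05)&(p[:,2]<.08)];print("cone",len(q),q.min(0),q.max(0),q[q[:,2]>.07].mean(0))
f=p[(p[:,2]>.004)&(p[:,2]<.02)];print("foot",cv2.minEnclosingCircle((f[:,:2]*1000).astype(np.float32)))
go(.528,-.1035,.095)
E
```

```text
cone 794 [ 0.51581008 -0.1160136   0.05005966] [ 0.53633975 -0.09421683  0.07705473] [ 0.52659754 -0.10510411  0.07322626]
foot ((527.3080444335938, -105.22119140625), 21.967445373535156)
clock 9.58 pos [ 0.5268 -0.0999  0.182 ] ori [-3.1390e+00  2.0000e-03  2.7025e+00] F [ 0.   0.7 -0.2] gw 0.0004 tool delta cm [-0.25 -0.25  8.7 ] rotvec fix deg [-0.15  0.11 -0.  ]
```

View pics/w7.png

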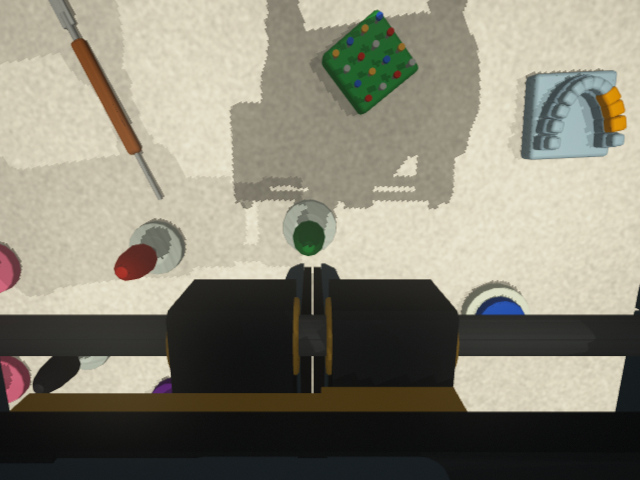

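The green cone is at (309,237) px just under the fingertips, with the red cone clear at (137,262). Refined cone axis is (0.527, -0.1045). Descending.

{"method": "play_rows", "body": {"commands": [{"tx": -0.2, "ty": -0.4, "tz": 1.5, "wx": 0, "wy": 0, "wz": 0, "grip": 0}, {"tx": -0.2, "ty": -0.4, "tz": 4, "wx": 0, "wy": 0, "wz": 0, "grip": 0}, {"tx": -0.2, "ty": -0.4, "tz": 6.3, "wx": 0, "wy": 0, "wz": 0, "grip": 0}, {"tx": -0.2, "ty": -0.4, "tz": 7.8, "wx": 0, "wy": 0, "wz": 0, "grip": 0}, {"tx": -0.2, "ty": -0.4, "tz": 8.5, "wx": 0, "wy": 0, "wz": 0, "grip": 0}]}}

```text
clock: 10.0
position: [0.526, -0.1031, 0.0951]
orientation: [-3.139, -0.001, 2.704]
contact_force: [-0.5, 0.1, -0.0]
grip_width: 0.0009
```

```bash
python3 - <<'E'
from h import *
from cell import r
c=r.capture("scene");cv2.imwrite('pics/s8.png',cv2.resize(c['color'][150:290,190:370],None,fx=4,fy=4))
go(.527,-.1045,.0955)
E
```

```text
clock 10.05 pos [ 0.5259 -0.1033  0.095 ] ori [-3.1387e+00 -1.1000e-03  2.7038e+00] F [-1.7  0.7 -1.5] gw 0.0003 tool delta cm [-0.15 -0.07 -0.05] rotvec fix deg [-0.16 -0.06  0.  ]
```

View pics/s8.png

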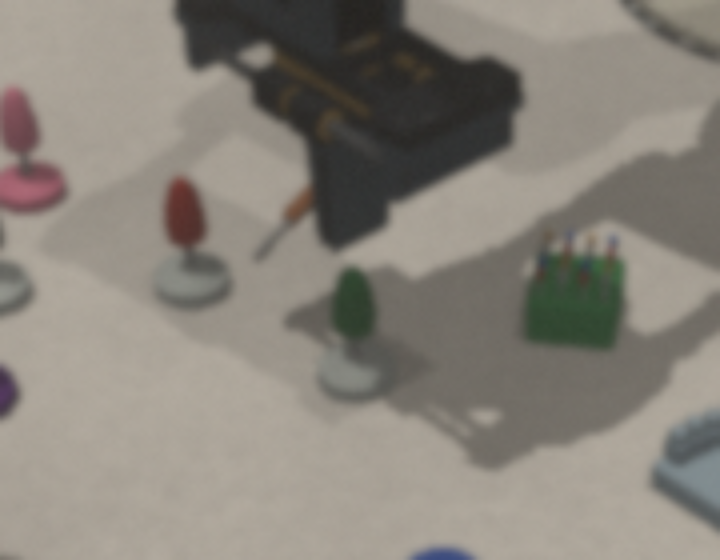

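The fingertips are straight above the green cone tip at (352,268) in the crop, 1.5 mm off axis and 20 mm up. Holding here.

```bash
python3 - <<'E'
from h import *
from cell import r
ps=[]
for i in range(49):
    c=r.capture(("scene","top")[i%2]);s=r.read_state();ps.append(np.r_[s["clock"],s["position"],np.abs(s["qd"]).max()])
ps=np.array(ps);print(ps[0],ps[-1],ps[:,1:4].mean(0),ps[:,1:4].std(0),ps[:,4].max())
E
```

```text
[10.1         0.52645686 -0.10361758  0.0962419   0.02984281] [ 1.25000000e+01  5.26947615e-01 -1.04698415e-01  9.70326165e-02
  1.29154213e-03] [ 0.52701389 -0.10463441  0.09714989] [0.00020703 0.00019157 0.00033608] 0.029842805948985685
```

{"method": "play_rows", "body": {"commands": [{"tx": 0, "ty": 0, "tz": -2, "wx": 0, "wy": 0, "wz": 0, "grip": 0}, {"tx": 0, "ty": 0, "tz": -5, "wx": 0, "wy": 0, "wz": 0, "grip": 0}, {"tx": 0, "ty": 0, "tz": -8, "wx": 0, "wy": 0, "wz": 0, "grip": 0}, {"tx": 0, "ty": 0, "tz": -11, "wx": 0, "wy": 0, "wz": 0, "grip": 0}, {"tx": 0, "ty": 0, "tz": -14, "wx": 0, "wy": 0, "wz": 0, "grip": 0}]}}

```text
clock: 12.92
position: [0.5265, -0.1041, 0.2385]
orientation: [-3.139, 0.002, 2.703]
contact_force: [0.4, -0.3, -0.6]
grip_width: 0.0005
```

{"method": "play_rows", "body": {"commands": [{"tx": 0, "ty": 0, "tz": -3, "wx": 0, "wy": 0, "wz": 0, "grip": 0}, {"tx": 0, "ty": 0, "tz": -6, "wx": 0, "wy": 0, "wz": 0, "grip": 0}, {"tx": 0, "ty": 0, "tz": -8, "wx": 0, "wy": 0, "wz": 0, "grip": 0}, {"tx": 0, "ty": 0, "tz": -9, "wx": 0, "wy": 0, "wz": 0, "grip": 0}, {"tx": 0, "ty": 0, "tz": -9, "wx": 0, "wy": 0, "wz": 0, "grip": 0}]}}

```text
clock: 13.33
position: [0.5272, -0.104, 0.3303]
orientation: [-3.139, 0.005, 2.703]
contact_force: [-0.3, 1.1, -0.1]
grip_width: 0.0005
```

{"method": "play_rows", "body": {"commands": [{"tx": 0, "ty": 0, "tz": 0, "wx": 0, "wy": 0, "wz": 0, "grip": 0}, {"tx": 0, "ty": 0, "tz": 0, "wx": 0, "wy": 0, "wz": 0, "grip": 0}, {"tx": 0, "ty": 0, "tz": 0, "wx": 0, "wy": 0, "wz": 0, "grip": 0}]}}

```text
clock: 13.58
position: [0.5267, -0.1039, 0.3288]
orientation: [-3.139, 0.003, 2.703]
contact_force: [-0.5, 0.0, -0.4]
grip_width: 0.0002
```

```bash
python3 - <<'E'
from h import *
from cell import r
c=r.capture("scene");cv2.imwrite('pics/s9.png',c['color'])
a=pickle.load(open("scene0.pkl","rb"))
for nm,lo,hi in(("gold",(12,130,80),(28,255,255)),("green",(45,70,20),(90,255,255))):
    for k in(a,c): print(nm,[ce.round(1).tolist() for st,ce,m in blob(k,lo,hi,20) if 220<ce[0]<420 and ce[1]>200])
go(.527,-.1045,.33)
E
```

```text
gold [[381.8, 262.6]]
gold [[381.7, 262.7]]
green [[333.8, 223.9], [277.4, 222.7]]
green [[277.4, 223.2], [332.9, 228.1]]
clock 13.63 pos [ 0.5268 -0.1039  0.329 ] ori [-3.1392e+00  3.0000e-03  2.7025e+00] F [-0.1 -0.2 -0.5] gw 0.0002 tool delta cm [-0.05 -0.04 -0.1 ] rotvec fix deg [-0.14  0.17 -0.  ]
```

View pics/s9.png

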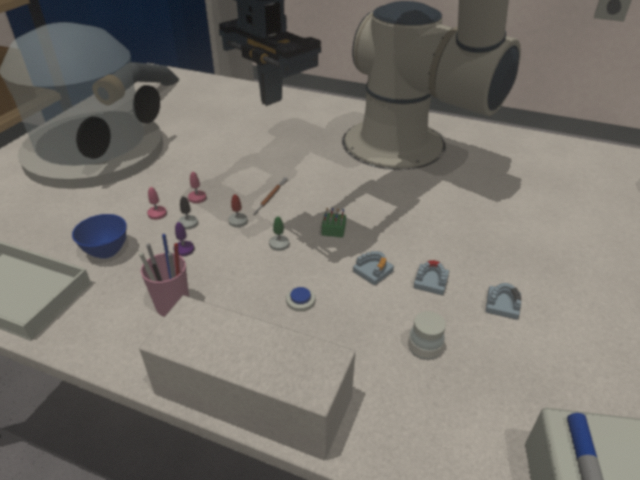

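The hand is well clear (fingertips at 0.33 m) and every object is where it was. The bur block's blob at (333,228) shifted only because the arm's shadow falls on it. Handing in.

```bash
python3 -c "
from cell import r
print(r.close_job())"
```

```text
the job is handed in; nothing more can be done
None
```

I pressed the call button, pointed at the gold bridge and then at the green cone, lifted clear, and handed the job in at about 13.7 s of the 64 s allowed.

- **Call button:** I pressed it down with shut fingers until it stopped at z = 0.016 m, about 6 mm of travel. The vertical force was about 15 N against the stop.
- **Gold bridge:** I held still about 2.4 s, 20 mm above it and about 1 mm off its measured middle.
- **Green cone:** I held still about 2.5 s, 20 to 22 mm above the tip and on its axis within about 1 mm. The arm drifted about 2 mm as it settled at the start of the hold.
- **End position:** the fingertips finished 0.33 m above the bench.

**Last checks:** the final scene picture shows everything upright and in place. The gold bridge and green cone were within half a pixel of where they started. The bur block's colour blob moved about 4 pixels, which I put down to the arm's shadow falling across it. I saw no contact force apart from the button press.

**Disagreement:** the scene camera placed objects up to about 5 mm away from where the other two cameras did. I used the wrist and top cameras, which agreed within about 2 mm.

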